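# Pack out the phone bonding jig and hold its jaw shut

### The arm

A 6-joint arm with a two-finger parallel gripper is mounted at the origin on the work surface. World frame = base frame: x ahead of the robot, y to its left, z up, the work surface at z = 0. Lengths are in m, angles in rad, forces in N, time in s.
With the tool pointing down it reaches from about 0.3 to 0.875 m from the base axis. Payload 6.4 kg.
Tool frame: the origin (TCP) lies at the very end of the fingers, on their centre line; the grasp point (between the pads) lies 19 mm behind it; z points along the fingers, y is the line along which they close (so a half turn about z gives the same grasp; the last joint's range is limited). The gripper opens to 85 mm and grips with 20 to 120 N. Pads are 22 mm wide; open, the fingers measure 114 mm over their backs; the gripper's body (76 mm by 85 mm) begins 54 mm behind the grasp point. The pads swing forward as they close: fully open they stand 13 mm farther back than shut.
Start: joints at [-0.206, 0.181, 1.607, -0, 1.354, -0.206], TCP at [0.575, 0, 0.231] pointing down, gripper open.
Joint ranges: [-2.99, 2.99], [-0.89, 2.07], [0.3, 2.58], [-1.14, 4.28], [0, 2.63], [-3.12, 3.12]. Speed limits (rad/s): [2.57, 2.57, 3.01, 3.14, 3.14, 3.14].

### API

Orientations are given as a unit quaternion [w, x, y, z].
In Python, from bench import ctrl, camera, calibration, order, outline_of gives the robot as it stands.
- The arm moves only by the tool move_arm, never from a script. Its argument "series" is a list that holds one entry, the list of rows, each a list of 5 numbers: the opening, from 0 (shut) to 1 (fully open), then the shift along the tool's x, y, z in mm, then the turn about the tool's z in rad. A call has exactly 10 rows; each row is the pose to reach, as a shift and turn from the pose commanded when the call began, along the tool's axes at that moment; what a row does not reach only later rows make up. A row lasts 1/12 s, in which the tool goes at most 41.7 mm and 7.16 degrees, less where a joint would pass 70% of its speed; a pose out of reach is approached as far as the arm can. A call with a gripper value outside its range is refused whole. The fingers move at their own pace and stop on an object; the grip force is fixed at half the most. Time passes only in rows, so rows that repeat a pose let the fingers close, or fill a call up. It gives the time, the measured TCP pose, the force, the opening and the grip force at its end, in the units of the state.
- ctrl.get_obs(): the state, without advancing time (a new reading comes with each control period).
- camera(name): name is "scene" or "side" or "wrist"; returns (picture, depth): 384x512x3 uint8, blue, green, red; 384x512 float32, m along the optical axis (not along the pixel's ray), 0 where there is no reading.
- calibration(name): a dict with "intrinsics" (3x3 intrinsics, pixels), "rvec" (rotation vector, rad) and "tvec" (3), from world to camera coordinates, as OpenCV has them. Camera axes: x right, y down, z forward; pixel columns grow to the right and rows downward; lengths in m; the calibration is good to about 2 mm. A picture is of the moment at which its call begins: read the wrist's pose just before it. calibration takes no time and is no camera call; for the wrist camera it gives the pose at the moment of the call.
- order.hand_in(): hands the job in; it is judged then, once.
Trained networks look in the newest picture that a camera, given by its name, has taken for a name from the list of things; names that differ only in an ending like _2 or _b are one class to them, and where a whole thing is asked for, a point or a joint stands for the part that bears it (a point fixed in the world has none). Each returns a list of dicts, best first, with "conf" (0 to 1); they miss things now and then, are a little off and sometimes report something else, mostly with a low value. They report only what shows in the picture. A call takes as long as a camera call.
- outline_of(target, camera): "region" (384x512 bool, what is visible of it) and "bbox" ([centre column, centre row, width, height] in pixels, round what is visible of it).
The state is a dict: "time_s": time; "q": joint angles; "dq": joint speeds; "joint_efforts": joint torques, N m; "eef_pos": TCP position; "eef_rot": TCP orientation; "wrist_force": force on the tool from outside, world axes, zero at the start; "torque": the same for the moment, N m; "opening": opening from 0.0 (shut) to 1.0 (fully open); "grasp_force": force on a finger pad.
Only numpy, scipy, OpenCV 4.12 (cv2) and the standard library are available. Lean on these libraries where they do the work, as an engineer would, in place of code of your own. Each camera call takes 0.05 s, during which the arm holds its last target. There are 200 camera calls.

### The job

Stand white spacers upright in the jig's channel, between the end of the phone and the sliding jaw, adding them one at a time until the jaw, pushed in by its knob, nips them against the phone before it runs into its own stop; use no more spacers than it takes (one or two, depending on the gap). The jaw springs back if let go, so finish while still pushing it firmly, about 10 N, against the stack and keep holding it so; do not crush the phone, and leave the other things on the bench where they are.

Things in the scene. Friction and masses are not known exactly. Their poses are not given: they have to be found in the camera images.
- jig: aluminium bonding jig fixed to the bench: base plate 104 wide (its x) x 335 long (its y, from -130 to +205), 8 thick; its top is the floor of a channel along y, 80 clear between two low side rails 12 wide and 12 tall (tops 20 above the bench). The phone lies on its +y side, the sliding jaw on its -y side, the gap between them. Origin: underside, on the channel's centre line, just below where the jaw's face stands when the jaw is fully in; z up
- jaw (a joint): position of the sliding jaw (an aluminium block 76 wide x 60 long, top 32 above the bench, flat face towards the phone, an upright round knob on top), m: 0 = fully in, against its own built-in stop (it can go no further towards the phone); 0.040 = fully open. A built-in spring always pushes it open (2 N when open, 4 N when fully in), so it springs back when let go. Nothing latches it. Pushing it along the jig's +y lowers the value
- jaw_knob (a point): centre of the top of the jaw's upright steel knob, 22 across, 36 tall, top 68 above the bench; 35 behind (-y of) the jaw's face
- jaw_face (a point): middle of the lower edge of the jaw's flat face, at the channel's floor (8 above the bench). The face is 76 wide, to 32 above the bench
- phone: phone lying screen up, locked in the jig and not to be moved: 74 wide x 150 long x 10 thick, underside 14 above the bench. Its frame is parallel to the jig's; its origin moves with it and marks nothing
- phone_edge (a point): middle of the phone's end that faces the jaw, at the channel's floor (8 above the bench). With the jaw fully in, the gap from the jaw's face to this end is between 4 and 36, different each time
- spacer0: white plastic spacer, one of three alike, standing upright on the mat: a foot 74 wide (its x) x 20 thick (its y) x 24 tall, and on top in the middle a grip tab 30 wide (x) x 14 thick (y), from 24 to 56 above the underside. Origin: centre of the underside, z up. 50 to 100 g. It may go into the channel either way round.
- spacer1: white plastic spacer, one of three alike, standing upright on the mat: a foot 74 wide (its x) x 20 thick (its y) x 24 tall, and on top in the middle a grip tab 30 wide (x) x 14 thick (y), from 24 to 56 above the underside. Origin: centre of the underside, z up. 50 to 100 g. It may go into the channel either way round.
- spacer2: white plastic spacer, one of three alike, standing upright on the mat: a foot 74 wide (its x) x 20 thick (its y) x 24 tall, and on top in the middle a grip tab 30 wide (x) x 14 thick (y), from 24 to 56 above the underside. Origin: centre of the underside, z up. 50 to 100 g. It may go into the channel either way round.
- screwdriver: bystander: screwdriver, 150 long, lying flat; origin in the underside near its middle, handle towards its -x
- spray: bystander: yellow spray can, 54 across, 170 tall; origin at the centre of its foot
- flux: bystander: small amber jar with a black cap, 36 across, 60 tall; origin at the centre of its foot
- tray: bystander: grey divided tray for screws, 90 x 120 x 22; origin at the centre of its underside
- mug: bystander: white mug, 76 across, 90 tall; origin at the centre of its foot
- old_phone: bystander: spare black phone lying flat, 66 x 135 x 9; origin at the centre of its underside
- solder_reel: bystander: metal reel, 52 across, 32 tall; origin at the centre of its foot

How it is judged:
On the way:
1. a first spacer stands upright on the channel's floor, between the phone and the jaw (((x of spacer0 in the frame of jig between -0.008 and 0.008 m and y of spacer0 in the frame of jig between -0.045 and 0.045 m and z of spacer0 in the frame of jig between 0.004 and 0.012 m and angle between spacer0's own z axis and vertical below 0.12 rad) or (x of spacer1 in the frame of jig between -0.008 and 0.008 m and y of spacer1 in the frame of jig between -0.045 and 0.045 m and z of spacer1 in the frame of jig between 0.004 and 0.012 m and angle between spacer1's own z axis and vertical below 0.12 rad) or (x of spacer2 in the frame of jig between -0.008 and 0.008 m and y of spacer2 in the frame of jig between -0.045 and 0.045 m and z of spacer2 in the frame of jig between 0.004 and 0.012 m and angle between spacer2's own z axis and vertical below 0.12 rad))), for 0.2 s.
At the end, for the whole second after the job is handed in: The robot presses the jaw in (over 3 N); jaw on spacer and spacer on phone press over 4 N; those spacers stand upright (0.12 rad) on the channel floor (4 mm), within 8 mm of its centre line; the jaw is under 24.5 mm from fully in, so no spacer is too many (value of joint jaw below 0.0245 m and ((x of spacer0 in the frame of jig between -0.008 and 0.008 m and y of spacer0 in the frame of jig between -0.045 and 0.045 m and z of spacer0 in the frame of jig between 0.004 and 0.012 m and angle between spacer0's own z axis and vertical below 0.12 rad and contact force between jaw and spacer0 above 4 N) or (x of spacer1 in the frame of jig between -0.008 and 0.008 m and y of spacer1 in the frame of jig between -0.045 and 0.045 m and z of spacer1 in the frame of jig between 0.004 and 0.012 m and angle between spacer1's own z axis and vertical below 0.12 rad and contact force between jaw and spacer1 above 4 N) or (x of spacer2 in the frame of jig between -0.008 and 0.008 m and y of spacer2 in the frame of jig between -0.045 and 0.045 m and z of spacer2 in the frame of jig between 0.004 and 0.012 m and angle between spacer2's own z axis and vertical below 0.12 rad and contact force between jaw and spacer2 above 4 N)) and ((x of spacer0 in the frame of jig between -0.008 and 0.008 m and y of spacer0 in the frame of jig between -0.045 and 0.045 m and z of spacer0 in the frame of jig between 0.004 and 0.012 m and angle between spacer0's own z axis and vertical below 0.12 rad and contact force between phone and spacer0 above 4 N) or (x of spacer1 in the frame of jig between -0.008 and 0.008 m and y of spacer1 in the frame of jig between -0.045 and 0.045 m and z of spacer1 in the frame of jig between 0.004 and 0.012 m and angle between spacer1's own z axis and vertical below 0.12 rad and contact force between phone and spacer1 above 4 N) or (x of spacer2 in the frame of jig between -0.008 and 0.008 m and y of spacer2 in the frame of jig between -0.045 and 0.045 m and z of spacer2 in the frame of jig between 0.004 and 0.012 m and angle between spacer2's own z axis and vertical below 0.12 rad and contact force between phone and spacer2 above 4 N)) and contact force between any of the fingers, the arm and jaw above 3 N); the arm keeps its last pose, push and grip.
It fails at once if a bystander is shoved more than 40 mm or tipped over (distance of any of screwdriver, spray, flux, tray, mug, old_phone, solder_reel from where it was at the start of the episode above 0.04 m or angle between any of spray, flux, mug, tray, solder_reel's own z axis and vertical above 0.6 rad).
It fails at once if the phone is crushed: pressed with more than 60 N (contact force between phone and anything else above 60 N).
It also fails if it takes over 70 s, if anything falls off the work surface, if the arm or the gripper's body presses on something with over 40 N, if the wrist force passes 120 N, or if a joint passes its speed limit or range.

## Working session

There is one attempt and no reset: what is moved stays moved. The work goes in short steps, Python scripts to look and compute and a tool call to move; the robot and the scene stay as the last step left them, time stands still between calls to the robot, and variables do not carry over. Pictures are saved under pics/ and viewed, at most 10 in all, crops included, and the job is handed in when it is done.

Besides the shell and the picture viewer there is one more tool, called as name(argument=value, ...) on one line, values as JSON. move_arm: Moves the arm, as the interface text tells. Its arguments: {"type":"object","properties":{"series":{"type":"array","items":{"type":"array","items":{"type":"array","items":{"type":"number"}}}}},"required":["series"]}

```bash
mkdir -p pics; ls
cat > h.py <<'E'
import numpy as np, cv2
from bench import ctrl, camera, calibration, order, outline_of
def cloud(name):
    img,d=camera(name); c=calibration(name)
    K=np.array(c["intrinsics"]);R=cv2.Rodrigues(np.array(c["rvec"],float))[0];t=np.array(c["tvec"],float).ravel()
    v,u=np.mgrid[:384,:512]
    P=np.stack([(u-K[0,2])/K[0,0]*d,(v-K[1,2])/K[1,1]*d,d],-1)
    W=(P-t)@R; W[d==0]=np.nan
    return img,W
def rect(W,m,lo,hi):
    p=W[m]; p=p[(p[:,2]>lo)&(p[:,2]<hi)]
    if len(p)<8: return None
    return len(p),np.round(p.mean(0),4),cv2.minAreaRect(p[:,:2].astype(np.float32)*1000)
E
python3 - <<'E'
from h import *
ims=[]
for n in["scene","side"]:
    img,W=cloud(n); ims.append(img.copy())
    for t in["spacer0","jig","jaw","jaw_knob","phone","spray","mug","flux","tray","old_phone","solder_reel","screwdriver"]:
        for o in outline_of(t,n):
            if o["conf"]<.3: continue
            m=o["region"].astype(bool); p=W[m]; p=p[~np.isnan(p[:,0])]
            print(n,t,round(o["conf"],2),np.round(o["bbox"]),np.round(np.median(p,0),3),np.round(np.percentile(p,[2,98],axis=0),3).tolist() if len(p) else 0)
            if t=="spacer0": print("  tab",rect(W,m,.05,.06),"foot",rect(W,m,.018,.027))
            if t=="jaw_knob": print("  knob",rect(W,m,.063,.073))
            if t=="phone": print("  ph",rect(W,m,.02,.028))
            if t=="jaw": print("  jaw",rect(W,m,.028,.036))
    np.save(n,W)
    cv2.imwrite(f"pics/{n}.png",img)
E
```

```text
pics
scene spacer0 0.76 [291. 115.  20.  26.] [0.518 0.341 0.026] [[0.479, 0.324, 0.001], [0.551, 0.391, 0.059]]
  tab (34, array([0.5158, 0.3441, 0.0558]), ((516.3626708984375, 344.30902099609375), (15.149415016174316, 30.099992752075195), 66.51293182373047)) foot (69, array([0.5162, 0.3413, 0.0234]), ((513.3809814453125, 345.1003112792969), (26.561595916748047, 80.1541748046875), 67.02790069580078))
scene spacer0 0.63 [296. 144.  19.  20.] [0.589 0.234 0.025] [[0.554, 0.223, 0.002], [0.622, 0.252, 0.06]]
  tab (32, array([0.587 , 0.238 , 0.0548]), ((587.87548828125, 237.58131408691406), (14.901890754699707, 28.384103775024414), 74.03004455566406)) foot (71, array([0.5915, 0.2356, 0.0236]), ((588.6004638671875, 238.99868774414062), (21.592193603515625, 74.119140625), 75.0343246459961))
scene spacer0 0.41 [235. 230. 101. 101.] [ 0.562 -0.128  0.022] [[0.489, -0.282, 0.004], [0.635, 0.043, 0.039]]
  tab (14, array([ 0.5429, -0.2285,  0.0552]), ((541.4793090820312, -228.96876525878906), (16.6864013671875, 5.787492752075195), 33.22372055053711)) foot (1709, array([ 0.5675, -0.0967,  0.0
[... 4104 characters left out ...]
0.351, -0.443, 0.001], [0.436, -0.356, 0.09]]
side flux 0.7 [310. 246.  13.  30.] [0.383 0.122 0.039] [[0.366, 0.092, 0.0], [0.401, 0.129, 0.061]]
side tray 0.75 [126. 303.  64.  59.] [0.736 0.361 0.007] [[0.687, 0.298, 0.0], [0.784, 0.42, 0.022]]
side old_phone 0.84 [329. 189.  22.  33.] [ 0.362 -0.145  0.009] [[0.329, -0.218, 0.002], [0.396, -0.087, 0.011]]
side solder_reel 0.58 [177. 223.  29.  40.] [0.728 0.088 0.017] [[0.711, 0.034, -0.002], [0.754, 0.166, 0.026]]
side solder_reel 0.54 [210. 182.  16.  22.] [ 0.71  -0.078  0.03 ] [[0.691, -0.108, 0.006], [0.732, -0.064, 0.034]]
side screwdriver 0.55 [179. 223.  33.  41.] [0.726 0.084 0.018] [[0.71, 0.032, -0.001], [0.751, 0.169, 0.026]]
```

View pics/scene.png

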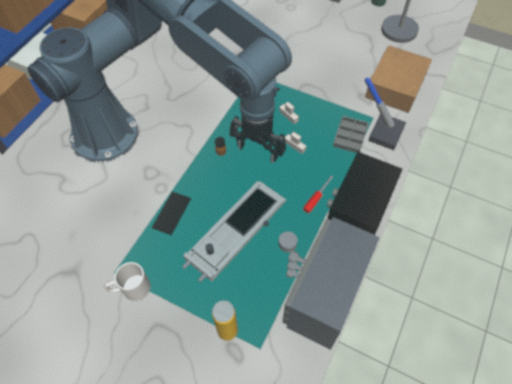

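View pics/side.png

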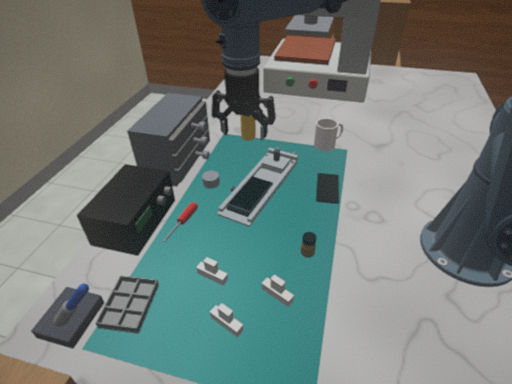

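The scene picture shows the jig at (235,230), with the jaw and knob at its lower-left end (210,248). The side picture shows the three spacers at (212,271), (278,290) and (226,319). The measured heights (0.055 tab, 0.023 foot, 0.068 knob) match the spec. The open gap is about 65 mm, which leaves about 25 mm with the jaw fully in, so two spacers look likely.

```bash
cat >> h.py <<'E'
from scipy.spatial.transform import Rotation as Ro
def st():
    o=ctrl.get_obs(); q=np.array(o["eef_rot"]); R=Ro.from_quat(q[[1,2,3,0]])
    return o,np.array(o["eef_pos"]),R
def goto(p,ylong):
    """shift in tool axes (mm) and turn so tool y lies along world angle ylong (deg, mod 180)"""
    o,e,R=st(); M=R.as_matrix(); a=np.degrees(np.arctan2(M[1,1],M[0,1]))
    d=(ylong-a+90)%180-90
    print("t",round(o["time_s"],2),"tcp",np.round(e,4),"yaw_y",round(a,2),"tilt",np.round(M[:,2],3),"shift",np.round(M.T@(np.array(p)-e)*1000,1),"turn",round(-np.radians(d),4),"F",np.round(o["wrist_force"],1),"open",round(o["opening"],3),"q6",round(o["q"][5],2))
E
python3 - <<'E'
from h import *
goto([.588,.240,.12],-12.8)
img,W=cloud("wrist"); np.save("w0",W); cv2.imwrite("pics/w0.png",img)
for t in["spacer0","phone","jaw"]:
    for o in outline_of(t,"wrist"):
        m=o["region"].astype(bool);print(t,round(o["conf"],2),np.round(o["bbox"]),rect(W,m,.05,.06),rect(W,m,.018,.027))
E
```

```text
t 1.3 tcp [0.575  0.     0.2313] yaw_y -0.0 tilt [-0.  0. -1.] shift [240.   13.  111.3] turn 0.2234 F [-0.3  0.2 -0.5] open 1.002 q6 -0.21
phone 0.87 [262. 201.  75. 119.] None (5477, array([ 0.5786, -0.0461,  0.0239]), ((578.1342163085938, -51.514198303222656), (149.10736083984375, 74.18405151367188), 77.28628540039062))
jaw 0.95 [235. 305.  56.  50.] (84, array([ 0.541 , -0.215 ,  0.0551]), ((540.7288208007812, -217.11680603027344), (11.05577278137207, 21.726055145263672), 78.2115707397461)) (204, array([ 0.5483, -0.1906,  0.0224]), ((558.7313232421875, -201.7738037109375), (44.247982025146484, 96.17729949951172), 42.08488845825195))
jaw 0.22 [255. 229. 120. 219.] (84, array([ 0.541 , -0.215 ,  0.0551]), ((540.7288208007812, -217.11680603027344), (11.05577278137207, 21.726055145263672), 78.2115707397461)) (9167, array([ 0.574 , -0.0672,  0.0223]), ((569.9252319335938, -114.47593688964844), (315.3822021484375, 115.83317565917969), 77.35628509521484))
```

View pics/w0.png

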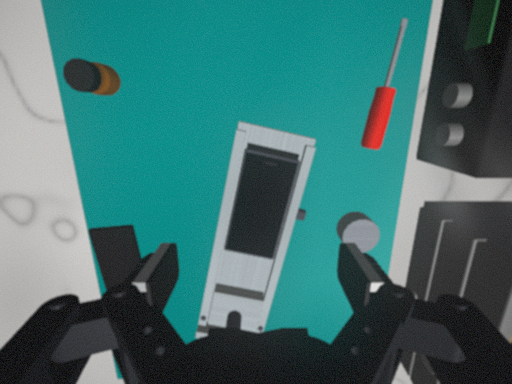

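The wrist picture shows the phone at (262,201), the empty channel below it around rows 260–290, and the jaw and knob at (235,305). Going to the nearest spacer.

move_arm(series=[[[1, 40, 2, 20, 0.1], [1, 80, 5, 40, 0.2234], [1, 120, 7, 60, 0.2234], [1, 160, 9, 80, 0.2234], [1, 200, 11, 100, 0.2234], [1, 240, 13, 111, 0.2234], [1, 240, 13, 135, 0.2234], [1, 240, 13, 135, 0.2234], [1, 240, 13, 135, 0.2234], [1, 240, 13, 135, 0.2234]]])

```text
time_s: 2.33
eef_pos: [0.5884, 0.2395, 0.0968]
eef_rot: [0.0, 0.782, 0.624, 0.0]
wrist_force: [0.5, -0.2, 1.1]
opening: 1.004
grasp_force: 0.0
```

Run:
```python
from h import *
img,W=cloud("wrist"); cv2.imwrite("pics/w1.png",img)
for t in["spacer0"]:
    for o in outline_of(t,"wrist"):
        m=o["region"].astype(bool);print(t,round(o["conf"],2),np.round(o["bbox"]),rect(W,m,.05,.06),rect(W,m,.018,.027))
goto([.588,.240,.026],-12.8)
```

```text
spacer0 0.87 [259. 207.  92.  44.] (818, array([0.5907, 0.2409, 0.0559]), ((590.7495727539062, 240.1613311767578), (14.246243476867676, 29.4123592376709), 77.67192077636719)) (1427, array([0.591 , 0.2422, 0.0239]), ((590.5394897460938, 239.9746551513672), (20.251405715942383, 73.90333557128906), 76.37139892578125))
spacer0 0.81 [ 84. 232. 105.  61.] (885, array([0.4345, 0.2513, 0.0552]), ((432.77191162109375, 250.58384704589844), (15.355738639831543, 31.190916061401367), 65.09186553955078)) (1426, array([0.4383, 0.2518, 0.0234]), ((432.9609680175781, 250.8479766845703), (20.61358070373535, 74.5044937133789), 64.34400939941406))
spacer0 0.65 [136.  95. 111.  48.] (1197, array([0.5204, 0.3451, 0.0559]), ((519.42822265625, 345.29315185546875), (14.070219993591309, 30.79981231689453), 67.29771423339844)) (1403, array([0.5306, 0.3417, 0.0241]), ((519.3242797851562, 345.3677978515625), (20.029752731323242, 74.6093521118164), 67.49544525146484))
t 2.43 tcp [0.5894 0.239  0.0981] yaw_y -12.88 tilt [ 0.003  0.    -1.   ] shift [ 0.6 -1.8 72.1] turn -0.0014 F [ 1.  -0.4 -0.9] open 1.0 q6 0.42
```

move_arm(series=[[[1, 1, 0, 30, 0], [1, 1, 0, 55, 0], [1, 1, 0, 72, 0], [1, 1, 0, 72, 0], [0, 1, 0, 72, 0], [0, 1, 0, 72, 0], [0, 1, 0, 72, 0], [0, 1, 0, 72, 0], [0, 1, 0, 72, 0], [0, 1, 0, 72, 0]]])

```text
time_s: 3.27
eef_pos: [0.5896, 0.2413, 0.0262]
eef_rot: [0.001, 0.781, 0.624, 0.001]
wrist_force: [-0.4, -0.2, 6.0]
opening: 0.341
grasp_force: 60.1
```

```bash
cat >> h.py <<'E'
def jigfit(W,guess=(.5525,-.149),yaw=-12.4):
    p=W.reshape(-1,3);p=p[~np.isnan(p[:,0])]
    for i in range(3):
        a=np.radians(yaw);ex=np.array([np.cos(a),np.sin(a)]);ey=np.array([-ex[1],ex[0]])
        l=(p[:,:2]-guess)@np.c_[ex,ey];z=p[:,2]
        # outer edges of rails: points z>.012 vs bench; per-y-bin extremes
        s=[];
        for y0 in np.arange(-.08,.19,.01):
            b=(l[:,1]>y0)&(l[:,1]<y0+.01)&(z>.015)&(z<.026)&(abs(l[:,0])<.062)
            if b.sum()>8: 
                x=l[b,0]; s.append((y0+.005,x.min(),x.max(),(x.min()+x.max())/2))
        s=np.array(s)
        k=np.polyfit(s[:,0],np.c_[s[:,1],s[:,2],s[:,3]],1)
        med=np.median(s,0)
        yaw-=np.degrees(k[0,2]); guess=np.array(guess)+ex*k[1,2]
    a=np.radians(yaw);ex=np.array([np.cos(a),np.sin(a)]);ey=np.array([-ex[1],ex[0]])
    l=(p[:,:2]-guess)@np.c_[ex,ey];c=abs(l[:,0])<.03
    ph=l[c&(z>.0205)&(z<.028)&(l[:,1]>.0)&(l[:,1]<.2),1]
    fl=l[c&(z>.005)&(z<.011)&(abs(l[:,1])<.08),1]
    jw=l[c&(z>.0295)&(z<.035)&(l[:,1]<.0)&(l[:,1]>-.12),1]
    q=lambda v:np.round(np.percentile(v,[0,1,5,95,99,100])*1000,1) if len(v) else None
    print("yaw",round(yaw,2),"org",np.round(guess,4),"xspan",np.round(med[1:3]*1000,1),"slopes",np.round(k[0],3))
    print(" phone y",q(ph),"floor y",q(fl),"jaw top y",q(jw))
E
python3 - <<'E'
from h import *
for n in["scene","side","w0"]: print(n); jigfit(np.load(n+".npy"))
goto([.555,-.13,.12],-12.4)
E
```

```text
scene
yaw -12.74 org [ 0.5536 -0.1492] xspan [-52.4  51.9] slopes [-0.003  0.003  0.   ]
 phone y [ 24.6  25.6  31.3 166.8 172.2 175.5] floor y [-33.  -31.9 -29.9  25.6  28.6  28.9] jaw top y [-119.9 -119.2  -99.9  -43.5  -40.8  -39.2]
side
yaw -12.89 org [ 0.5541 -0.1493] xspan [-52.2  51.5] slopes [-0.004  0.004 -0.   ]
 phone y [ 24.2  28.6  35.6 170.3 174.4 177.2] floor y [-44.1 -43.6 -41.6   5.9   8.4  10.3] jaw top y [-119.4 -118.6  -99.5  -40.3  -39.1  -37.1]
w0
yaw -12.81 org [ 0.5562 -0.1498] xspan [-52.3  51.5] slopes [-0.003  0.003  0.   ]
 phone y [ 25.7  28.5  35.6 169.1 174.  175.3] floor y [-42.3 -41.  -39.1  14.7  17.   17.7] jaw top y [-99.9 -97.9 -94.5 -40.9 -39.7 -38.7]
t 3.27 tcp [0.5896 0.2413 0.0262] yaw_y -12.8 tilt [ 0.003  0.001 -1.   ] shift [-369.6   48.7  -94.2] turn -0.0069 F [-0.4 -0.2  6. ] open 0.341 q6 0.43
```

move_arm(series=[[[0, 0, 0, -40, 0], [0, -20, 3, -75, 0], [0, -60, 9, -75, 0], [0, -100, 15, -75, 0], [0, -140, 21, -75, 0], [0, -180, 27, -75, 0], [0, -220, 32, -75, 0], [0, -260, 38, -75, 0], [0, -300, 43, -75, 0], [0, -335, 49, -75, 0]]])

```text
time_s: 4.1
eef_pos: [0.5611, -0.0988, 0.0996]
eef_rot: [0.0, 0.782, 0.624, -0.0]
wrist_force: [0.7, 0.0, -0.7]
opening: 0.338
grasp_force: 59.6
```

move_arm(series=[[[0, -30, 3, 0, 0], [0, -41, 3.6, 0, 0], [0, -41, 3.6, 10, 0], [0, -41, 3.6, 30, 0], [0, -41, 3.6, 30, 0], [0, -41, 3.6, 30, 0], [0, -41, 3.6, 30, 0], [0, -41, 3.6, 30, 0], [0, -41, 3.6, 30, 0], [0, -41, 3.6, 30, 0]]])

```text
time_s: 4.93
eef_pos: [0.5568, -0.1371, 0.0701]
eef_rot: [0.001, 0.781, 0.624, 0.0]
wrist_force: [-0.4, -0.2, -0.6]
opening: 0.341
grasp_force: 59.6
```

```bash
cat >> h.py <<'E'
def held(n,org=(.5548,-.1493),yaw=-12.8):
    img,W=cloud(n); jigfit(W); a=np.radians(yaw);ex=np.array([np.cos(a),np.sin(a)]);ey=np.array([-ex[1],ex[0]])
    for o in outline_of("spacer0",n):
        m=o["region"].astype(bool);p=W[m];p=p[~np.isnan(p[:,0])]
        if len(p): print(round(o["conf"],2),np.round(o["bbox"]),"z",np.round(np.percentile(p[:,2],[2,50,98]),3),"jigxy",np.round(np.percentile((p[:,:2]-org)@np.c_[ex,ey],[1,50,99],axis=0)*1000,1).tolist())
    return img,W
E
python3 - <<'E'
from h import *
img,W=held("wrist");cv2.imwrite("pics/w2.png",img)
img,W=held("side")
goto([.5577,-.1366,.034],-12.8)
E
```

```text
yaw -13.04 org [ 0.5559 -0.1497] xspan [-52.6  51.7] slopes [-0.007  0.007  0.   ]
 phone y [ 26.   28.2  35.  146.3 150.  151.3] floor y [ 6.   6.9  7.3 20.4 20.9 21.1] jaw top y [-83.8 -81.5 -79.3 -47.2 -45.7 -44.9]
0.57 [257. 253. 131.  72.] z [0.046 0.072 0.1  ] jigxy [[-36.5, 5.2], [-0.9, 18.4], [35.2, 21.8]]
yaw -24.86 org [ 0.5292 -0.1425] xspan [-43.8  48.2] slopes [-0.182  0.241  0.03 ]
 phone y [  6.9  28.3  36.7 171.8 178.2 182.9] floor y [-80.  -69.4 -46.6  15.3  49.6  67.8] jaw top y [-119.8 -118.3 -116.4  -42.5  -41.6  -40.9]
0.92 [282. 291.  31.  30.] z [0.003 0.024 0.057] jigxy [[-247.2, 343.6], [-215.5, 367.9], [-177.1, 378.6]]
0.88 [226. 317.  31.  34.] z [-0.001  0.024  0.057] jigxy [[-183.5, 437.8], [-151.1, 479.1], [-98.8, 489.4]]
0.7 [265. 167.  26.  18.] z [0.033 0.066 0.1  ] jigxy [[-39.2, -22.4], [-2.9, 18.6], [35.2, 22.8]]
0.19 [283. 163.  14.  20.] z [0.013 0.031 0.047] jigxy [[-38.9, -97.8], [-25.1, -65.4], [2.2, -38.8]]
t 5.13 tcp [ 0.5564 -0.1373  0.0695] yaw_y -12.8 tilt [ 0. -0. -1.] shift [ 1.   1.1 35.5] turn 0.0 F [-0.1 -0.9 -1. ] open 0.341 q6 -0.23
```

View pics/w2.png

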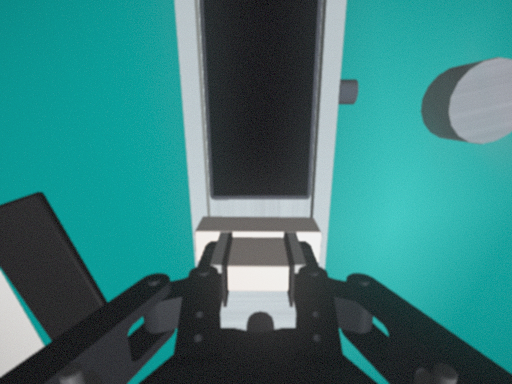

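The wrist picture shows the held spacer upright between the rails. Its foot spans columns 196–320 at row 230, and the phone's end is above it at row 200. It needs about 1.5 mm more in +x, then down.

move_arm(series=[[[0, 1, 1.5, 0, 0], [0, 1, 1.5, 8, 0], [0, 1, 1.5, 16, 0], [0, 1, 1.5, 21, 0], [0, 1, 1.5, 25, 0], [0, 1, 1.5, 29, 0], [0, 1, 1.5, 33, 0], [0, 1, 1.5, 34, 0], [0, 1, 1.5, 34, 0], [0, 1, 1.5, 34, 0]]])

```text
time_s: 5.97
eef_pos: [0.558, -0.1367, 0.0354]
eef_rot: [0.0, 0.782, 0.624, 0.0]
wrist_force: [0.2, -0.4, -0.3]
opening: 0.338
grasp_force: 59.6
```

move_arm(series=[[[0, 0, 0, 1.2, 0], [0, 0, 0, 1.2, 0], [0.6, 0, 0, 1.2, 0], [1, 0, 0, 1.2, 0], [1, 0, 0, 1.2, 0], [1, 0, 0, 1.2, 0], [1, 0, 0, -20, 0], [1, 0, 0, -50, 0], [1, 20, 0, -80, 0], [1, 50, 0, -80, 0]]])

```text
time_s: 6.8
eef_pos: [0.573, -0.0909, 0.122]
eef_rot: [0.005, 0.783, 0.623, 0.002]
wrist_force: [1.9, 0.4, 1.0]
opening: 1.002
grasp_force: 0.0
```

Run:
```python
from h import *
img,W=held("wrist");cv2.imwrite("pics/w3.png",img)
goto([.431,.2507,.1],-24.8)
```

```text
yaw -12.66 org [ 0.5539 -0.1493] xspan [-52.4  51.6] slopes [-0.004  0.004  0.   ]
 phone y [  9.3  28.6  39.9 175.  179.8 181.4] floor y [-34.1 -34.  -33.5  -5.8  28.6  28.9] jaw top y [-71.9 -68.3 -66.7 -35.6 -33.3 -33.2]
0.63 [253. 252.  86.  48.] z [0.006 0.029 0.061] jigxy [[-37.6, -5.3], [-1.3, 25.3], [34.7, 29.3]]
t 6.9 tcp [ 0.5706 -0.0853  0.1174] yaw_y -12.66 tilt [ 0.004 -0.    -1.   ] shift [ 297.3 -209.9   16.8] turn 0.212 F [-0.6 -0.6 -0.1] open 1.002 q6 -0.13
```

View pics/w3.png

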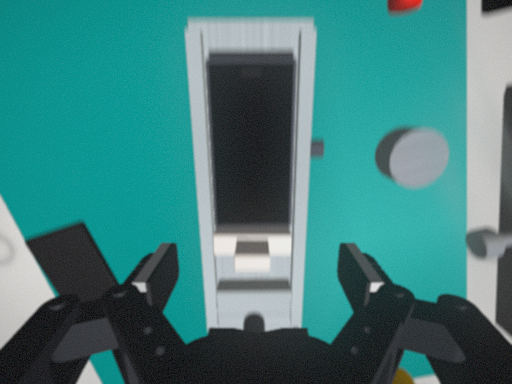

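The spacer stands in the channel at (253,245), close to the phone's end, with the jaw face at row 285. Fetching the second one.

move_arm(series=[[[1, 32, -23, 5, 0.05], [1, 64, -45, 10, 0.1], [1, 96, -67, 15, 0.15], [1, 128, -90, 15, 0.212], [1, 160, -112, 15, 0.212], [1, 192, -134, 15, 0.212], [1, 224, -157, 15, 0.212], [1, 256, -179, 15, 0.212], [1, 286, -200, 15, 0.212], [1, 299, -209, 15, 0.212]]])

```text
time_s: 7.73
eef_pos: [0.429, 0.2527, 0.0998]
eef_rot: [-0.001, 0.842, 0.539, -0.001]
wrist_force: [1.1, -0.1, 0.7]
opening: 0.998
grasp_force: 0.0
```

move_arm(series=[[[1, 0, 0, 0, 0], [1, 0, 0, 0, 0], [1, 0, 0, 0, 0], [1, 0, 0, 0, 0], [1, 0, 0, 0, 0], [1, 0, 0, 0, 0], [1, 0, 0, 0, 0], [1, 0, 0, 0, 0], [1, 0, 0, 0, 0], [1, 0, 0, 0, 0]]])

```text
time_s: 8.57
eef_pos: [0.4315, 0.2499, 0.1003]
eef_rot: [0.0, 0.843, 0.538, 0.0]
wrist_force: [-0.1, 0.3, -0.9]
opening: 0.999
grasp_force: 0.0
```

Run:
```python
from h import *
img,W=cloud("wrist")
for o in outline_of("spacer0","wrist"):
    m=o["region"].astype(bool);print(round(o["conf"],2),np.round(o["bbox"]),rect(W,m,.05,.06),rect(W,m,.018,.027))
goto([.431,.2507,.026],-24.8)
img,W=held("side");cv2.imwrite("pics/s3.png",cv2.resize(img[120:220,200:340],None,fx=5,fy=5))
```

```text
0.97 [258. 205.  87.  41.] (753, array([0.4322, 0.2521, 0.055 ]), ((431.6391906738281, 251.38047790527344), (13.547540664672852, 29.6833438873291), 65.14054870605469)) (1301, array([0.4328, 0.2532, 0.0232]), ((431.52850341796875, 251.18763732910156), (19.932464599609375, 72.5943832397461), 65.41419219970703))
0.93 [310.  38. 106.  52.] (1384, array([0.5177, 0.3456, 0.0551]), ((518.2387084960938, 346.01220703125), (15.003504753112793, 30.150310516357422), 67.85011291503906)) (1996, array([0.5147, 0.3452, 0.0232]), ((518.2806396484375, 345.7716979980469), (20.33411979675293, 74.07951354980469), 67.56566619873047))
t 8.67 tcp [0.4314 0.25   0.1003] yaw_y -24.95 tilt [ 0.  0. -1.] shift [ 0.5 -0.7 74.3] turn -0.0026 F [ 0.3 -0.1 -0.1] open 1.002 q6 0.72
yaw 0.16 org [ 0.593 -0.157] xspan [-37.8  38.1] slopes [-0.236  0.223 -0.006]
 phone y [  0.6  20.9  35.2 174.7 180.5 184.2] floor y [-28.9 -28.9 -28.9 -28.9 -28.9 -28.9] jaw top y None
0.75 [278. 290.  30.  32.] z [0.002 0.024 0.057] jigxy [[-246.9, 350.6], [-215.2, 367.9], [-176.1, 378.7]]
0.56 [228. 320.  36.  31.] z [0.003 0.024 0.057] jigxy [[-183.6, 465.6], [-153.8, 479.8], [-112.3, 489.2]]
```

View pics/s3.png

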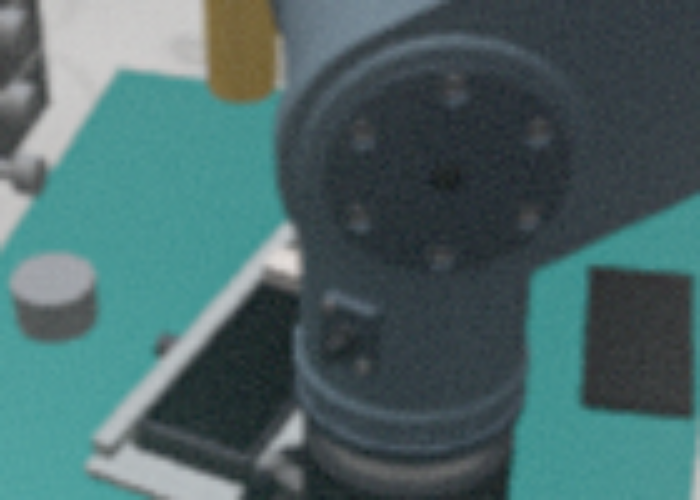

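The arm hides most of the jig in this crop, but the spacer's foot shows at (285,262). The second grasp is aligned to about 1 mm.

move_arm(series=[[[1, 1, 0, 30, 0], [1, 1, 0, 55, 0], [1, 1, 0, 74, 0], [1, 1, 0, 74, 0], [0, 1, 0, 74, 0], [0, 1, 0, 74, 0], [0, 1, 0, 74, 0], [0, 1, 0, 74, 0], [0, 1, 0, 74, 0], [0, 1, 0, 74, 0]]])

```text
time_s: 9.6
eef_pos: [0.4332, 0.2513, 0.0278]
eef_rot: [0.0, 0.843, 0.538, 0.001]
wrist_force: [-0.1, -1.2, 6.5]
opening: 0.337
grasp_force: 60.1
```

Run:
```python
from h import *
goto([.5533,-.1592,.1],-12.8)
```

```text
t 9.6 tcp [0.4332 0.2513 0.0278] yaw_y -24.95 tilt [ 0.003  0.001 -1.   ] shift [-321.4  282.2  -72.2] turn -0.212 F [-0.1 -1.2  6.5] open 0.337 q6 0.72
```

move_arm(series=[[[0, 0, 0, -40, 0], [0, -10, 15, -72, 0], [0, -40, 41, -75, 0], [0, -71, 68, -75, 0], [0, -102, 94, -75, 0], [0, -133, 120, -75, 0], [0, -164, 146, -75, -0.05], [0, -195, 172, -75, -0.1], [0, -226, 198, -75, -0.15], [0, -257, 226, -75, -0.212]]])

```text
time_s: 10.43
eef_pos: [0.5281, -0.0793, 0.1015]
eef_rot: [-0.0, 0.781, 0.625, 0.0]
wrist_force: [0.9, 0.4, -1.2]
opening: 0.339
grasp_force: 59.7
```

Run:
```python
from h import *
goto([.5533,-.1592,.07],-12.8)
```

```text
t 10.43 tcp [ 0.5281 -0.0793  0.1015] yaw_y -12.67 tilt [ 0.  0. -1.] shift [-72.5  42.1  31.5] turn 0.0023 F [ 0.9  0.4 -1.2] open 0.339 q6 -0.15
```

move_arm(series=[[[0, -35, 21, 0, 0.002], [0, -74, 42, 0, 0.002], [0, -74, 42, 0, 0.002], [0, -74, 42, 0, 0.002], [0, -74, 42, 5, 0.002], [0, -74, 42, 10, 0.002], [0, -74, 42, 22, 0.002], [0, -74, 42, 22, 0.002], [0, -74, 42, 22, 0.002], [0, -74, 42, 22, 0.002]]])

```text
time_s: 11.27
eef_pos: [0.5527, -0.158, 0.079]
eef_rot: [-0.0, 0.782, 0.624, -0.0]
wrist_force: [-1.0, 0.1, -1.1]
opening: 0.337
grasp_force: 59.7
```

Run:
```python
from h import *
img,W=held("wrist");cv2.imwrite("pics/w4.png",img)
goto([.5528,-.161,.036],-12.8)
img,W=held("side")
```

```text
yaw -10.05 org [ 0.5612 -0.1509] xspan [-54.7  48.8] slopes [-0.069  0.072  0.002]
 phone y [ 19.7  23.   31.3 128.3 131.8 134. ] floor y [-18.8 -18.2 -17.5  23.1  23.5  23.7] jaw top y [-100.2  -99.7  -98.1  -72.7  -71.   -70.2]
0.86 [258. 252. 125.  76.] z [0.053 0.079 0.108] jigxy [[-35.4, -16.5], [0.2, -3.1], [36.2, 0.2]]
0.71 [258. 194. 109.  48.] z [0.012 0.032 0.065] jigxy [[-34.9, 2.4], [0.7, 16.9], [36.3, 22.1]]
0.32 [267. 168. 181. 335.] z [0.008 0.024 0.066] jigxy [[-49.9, -118.1], [2.1, 74.8], [58.6, 131.8]]
t 11.37 tcp [ 0.5532 -0.1586  0.0796] yaw_y -12.88 tilt [ 0. -0. -1.] shift [-2.5  0.2 43.6] turn -0.0014 F [-1.   0.1 -0. ] open 0.343 q6 -0.26
yaw -20.73 org [ 0.5398 -0.1457] xspan [-46.5  54.1] slopes [-0.124  0.156  0.016]
 phone y [1.000e-01 1.480e+01 2.490e+01 1.703e+02 1.763e+02 1.788e+02] floor y [-76.2 -72.9 -63.5  33.8  59.9  68.5] jaw top y [-119.8 -119.8 -117.7  -47.7  -43.3  -43.1]
0.66 [264. 175.  26.  12.] z [0.02  0.032 0.064] jigxy [[-37.7, 1.6], [-4.3, 17.8], [35.1, 26.3]]
0.64 [269. 159.  28.  22.] z [-0.     0.073  0.107] jigxy [[-38.3, -92.5], [-0.8, -3.5], [85.4, 9.1]]
0.63 [226. 319.  32.  35.] z [0.    0.024 0.056] jigxy [[-183.5, 459.2], [-153.5, 479.6], [-111.3, 489.4]]
```

View pics/w4.png

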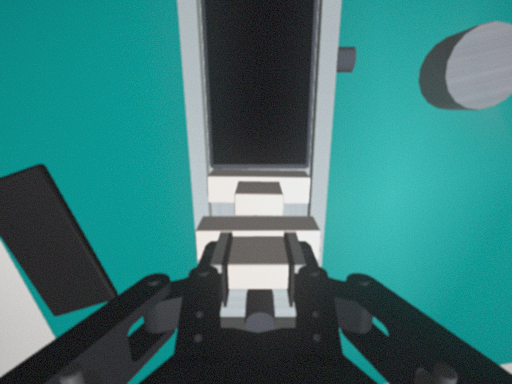

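The wrist picture shows spacer 1 standing square in the channel at (258,190), with the held spacer aligned just in front of it at (258,235). Shifting back 2.5 mm and lowering.

move_arm(series=[[[0, -2.5, 0.2, 0, 0], [0, -2.5, 0.2, 8, 0], [0, -2.5, 0.2, 18, 0], [0, -2.5, 0.2, 26, 0], [0, -2.5, 0.2, 32, 0], [0, -2.5, 0.2, 37, 0], [0, -2.5, 0.2, 41, 0], [0, -2.5, 0.2, 43, 0], [0, -2.5, 0.2, 43, 0], [0, -2.5, 0.2, 43, 0]]])

```text
time_s: 12.3
eef_pos: [0.5527, -0.1614, 0.0364]
eef_rot: [0.0, 0.782, 0.623, 0.0]
wrist_force: [0.2, 0.0, -0.2]
opening: 0.338
grasp_force: 59.7
```

move_arm(series=[[[0, 0, 0, 0.8, 0], [0, 0, 0, 0.8, 0], [0.6, 0, 0, 0.8, 0], [1, 0, 0, 0.8, 0], [1, 0, 0, 0.8, 0], [1, 0, 0, 0.8, 0], [1, 0, 0, -20, 0], [1, 0, 0, -60, 0], [1, -31, 0, -64, 0], [1, -63, 0, -64, 0]]])

```text
time_s: 13.13
eef_pos: [0.5408, -0.2233, 0.1039]
eef_rot: [0.003, 0.781, 0.625, 0.001]
wrist_force: [0.4, -0.9, -0.4]
opening: 0.996
grasp_force: 0.0
```

Run:
```python
from h import *
goto([.5382,-.2224,.042],-12.8)
img,W=held("side");cv2.imwrite("pics/s5.png",cv2.resize(img[110:230,190:350],None,fx=5,fy=5))
for o in outline_of("jaw_knob","side"): print(o["conf"],rect(W,o["region"].astype(bool),.063,.073))
```

```text
t 13.13 tcp [ 0.5408 -0.2233  0.1039] yaw_y -12.71 tilt [ 0.005 -0.003 -1.   ] shift [ 0.4 -3.1 61.9] turn 0.0017 F [ 0.4 -0.9 -0.4] open 0.996 q6 -0.37
yaw -12.88 org [ 0.554  -0.1493] xspan [-52.2  51.7] slopes [-0.004  0.004  0.   ]
 phone y [ 19.2  20.4  27.3 170.2 174.5 177.1] floor y None jaw top y [-119.6 -118.1  -98.    -8.5   -4.2   -2.1]
0.9 [226. 318.  30.  36.] z [0.001 0.024 0.057] jigxy [[-183.7, 442.8], [-152.4, 479.1], [-108.0, 489.7]]
0.69 [273. 167.  15.  21.] z [0.02  0.045 0.065] jigxy [[-38.1, -65.8], [-14.5, -9.9], [29.9, 6.7]]
0.64 [266. 174.  27.  12.] z [0.021 0.033 0.065] jigxy [[-37.4, -5.9], [-3.2, 17.6], [32.7, 23.2]]
0.66 (22, array([ 0.5377, -0.2151,  0.0663]), ((539.9296264648438, -196.00616455078125), (64.1831283569336, 17.958415985107422), 83.25901794433594))
```

View pics/s5.png

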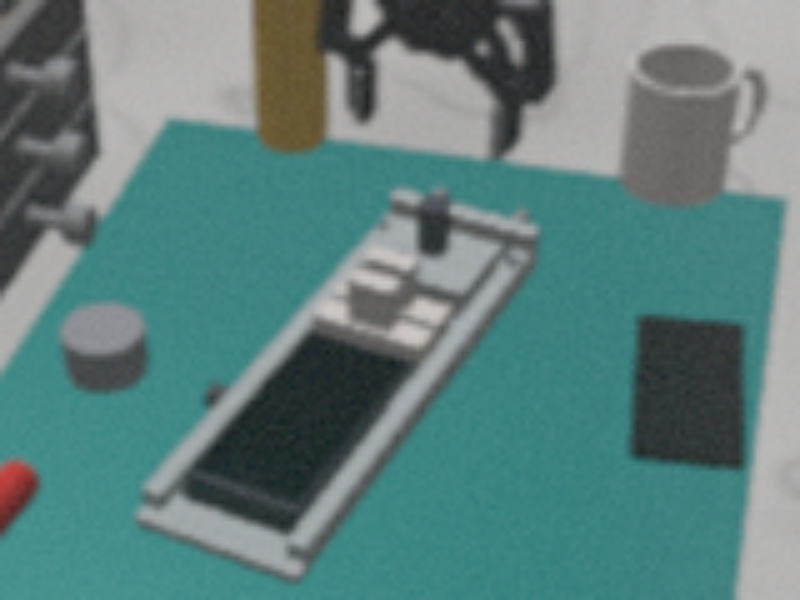

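Both spacers stand upright side by side in the channel at (370,300). The knob at (433,215) is free. Lowering over the knob and gripping it.

move_arm(series=[[[1, 0, 0, 0, 0], [1, 0, 0, 0, 0], [1, 0, 0, 25, 0], [1, 0, 0, 45, 0], [1, 0, 0, 58, 0], [1, 0, 0, 58, 0], [1, 0, 0, 58, 0], [1, 0, 0, 58, 0], [1, 0, 0, 58, 0], [1, 0, 0, 58, 0]]])

```text
time_s: 14.12
eef_pos: [0.5393, -0.2232, 0.0436]
eef_rot: [0.001, 0.782, 0.623, 0.0]
wrist_force: [0.5, 0.7, -0.6]
opening: 1.003
grasp_force: 0.0
```

move_arm(series=[[[0.4, 0, 0, 0, 0], [0.3, 0, 0, 0, 0], [0, 0, 0, 0, 0], [0, 0, 0, 0, 0], [0, 0, 0, 0, 0], [0, 0, 0, 0, 0], [0, 0, 0, 0, 0], [0, 0, 0, 0, 0], [0, 0, 0, 0, 0], [0, 0, 0, 0, 0]]])

```text
time_s: 14.95
eef_pos: [0.5392, -0.223, 0.0427]
eef_rot: [0.001, 0.782, 0.623, 0.0]
wrist_force: [4.1, -0.6, 0.2]
opening: 0.236
grasp_force: 58.7
```

move_arm(series=[[[0, 3, 0, 0, 0], [0, 6, 0, 0, 0], [0, 9, 0, 0, 0], [0, 12, 0, 0, 0], [0, 15, 0, 0, 0], [0, 17, 0, 0, 0], [0, 19, 0, 0, 0], [0, 21, 0, 0, 0], [0, 21, 0, 0, 0], [0, 21, 0, 0, 0]]])

```text
time_s: 15.78
eef_pos: [0.5437, -0.2033, 0.0427]
eef_rot: [0.001, 0.782, 0.623, -0.0]
wrist_force: [3.8, -4.0, -0.8]
opening: 0.234
grasp_force: 58.7
```

```bash
cat >> h.py <<'E'
def push():
    o,e,R=st(); M=R.as_matrix(); print("t",round(o["time_s"],2),"F tool axes",np.round(M.T@np.array(o["wrist_force"]),1),"tcp",np.round(e,4),"jig y of tcp",round(float((e[:2]-[.5548,-.1493])@[.2215,.9752])*1000,1))
E
python3 -c "
from h import *
push()"
```

```text
t 15.78 F tool axes [-3.1  4.6  0.8] tcp [ 0.5437 -0.2033  0.0427] jig y of tcp -55.1
```

move_arm(series=[[[0, 1, 0, 0, 0], [0, 2, 0, 0, 0], [0, 3, 0, 0, 0], [0, 4, 0, 0, 0], [0, 4.5, 0, 0, 0], [0, 5, 0, 0, 0], [0, 5, 0, 0, 0], [0, 5, 0, 0, 0], [0, 5, 0, 0, 0], [0, 5, 0, 0, 0]]])

```text
time_s: 16.62
eef_pos: [0.5447, -0.1988, 0.0427]
eef_rot: [0.001, 0.782, 0.623, -0.0]
wrist_force: [3.1, -4.8, -0.4]
opening: 0.237
grasp_force: 58.7
```

```bash
python3 -c "
from h import *
push()"
```

```text
t 16.62 F tool axes [-4.   4.1  0.4] tcp [ 0.5447 -0.1988  0.0427] jig y of tcp -50.5
```

move_arm(series=[[[0, 0.5, 0, 0, 0], [0, 0.5, 0, 0, 0], [0, 1, 0, 0, 0], [0, 1, 0, 0, 0], [0, 1.5, 0, 0, 0], [0, 1.5, 0, 0, 0], [0, 1.5, 0, 0, 0], [0, 1.5, 0, 0, 0], [0, 1.5, 0, 0, 0], [0, 1.5, 0, 0, 0]]])

```text
time_s: 17.45
eef_pos: [0.5448, -0.1984, 0.0427]
eef_rot: [0.002, 0.782, 0.623, -0.001]
wrist_force: [1.9, -9.1, -0.8]
opening: 0.237
grasp_force: 58.7
```

```bash
python3 -c "
from h import *
push()"
```

```text
t 17.45 F tool axes [-8.4  3.9  0.8] tcp [ 0.5448 -0.1984  0.0427] jig y of tcp -50.1
```

Contact at about 15 mm of jaw opening, where two spacers should nip. A little more push brings the stack force to about 10 N.

move_arm(series=[[[0, 0.3, 0, 0, 0], [0, 0.6, 0, 0, 0], [0, 0.9, 0, 0, 0], [0, 0.9, 0, 0, 0], [0, 0.9, 0, 0, 0], [0, 0.9, 0, 0, 0], [0, 0.9, 0, 0, 0], [0, 0.9, 0, 0, 0], [0, 0.9, 0, 0, 0], [0, 0.9, 0, 0, 0]]])

```text
time_s: 18.28
eef_pos: [0.5448, -0.1984, 0.0427]
eef_rot: [0.002, 0.782, 0.623, -0.001]
wrist_force: [1.3, -13.1, -2.7]
opening: 0.243
grasp_force: 58.7
```

```bash
python3 -c "
from h import *
push()
img,W=cloud('side');cv2.imwrite('pics/s6.png',cv2.resize(img[110:230,190:350],None,fx=5,fy=5))
for o in outline_of('spacer0','side'):
    m=o['region'].astype(bool);print(round(o['conf'],2),rect(W,m,.06,.068),rect(W,m,.027,.036))
push()"
```

```text
t 18.28 F tool axes [-12.5   4.2   2.7] tcp [ 0.5448 -0.1984  0.0427] jig y of tcp -50.1
0.81 None (37, array([0.5155, 0.3508, 0.0316]), ((522.1251220703125, 347.659423828125), (11.440223693847656, 39.548980712890625), 77.13481903076172))
0.52 (30, array([ 0.5514, -0.1514,  0.0632]), ((552.1693725585938, -153.08865356445312), (18.00384521484375, 28.613460540771484), 62.32623291015625)) (38, array([ 0.5316, -0.1487,  0.0312]), ((550.3818359375, -156.04750061035156), (20.877029418945312, 70.04047393798828), 70.6082992553711))
0.49 (31, array([ 0.5569, -0.1324,  0.0631]), ((555.2911987304688, -133.5574188232422), (15.456123352050781, 29.879520416259766), 71.39198303222656)) (98, array([ 0.5546, -0.1301,  0.0311]), ((556.7116088867188, -133.40484619140625), (22.611644744873047, 74.34855651855469), 75.65902709960938))
t 18.38 F tool axes [-11.6   2.9   1.9] tcp [ 0.5448 -0.1984  0.0427] jig y of tcp -50.1
```

View pics/s6.png

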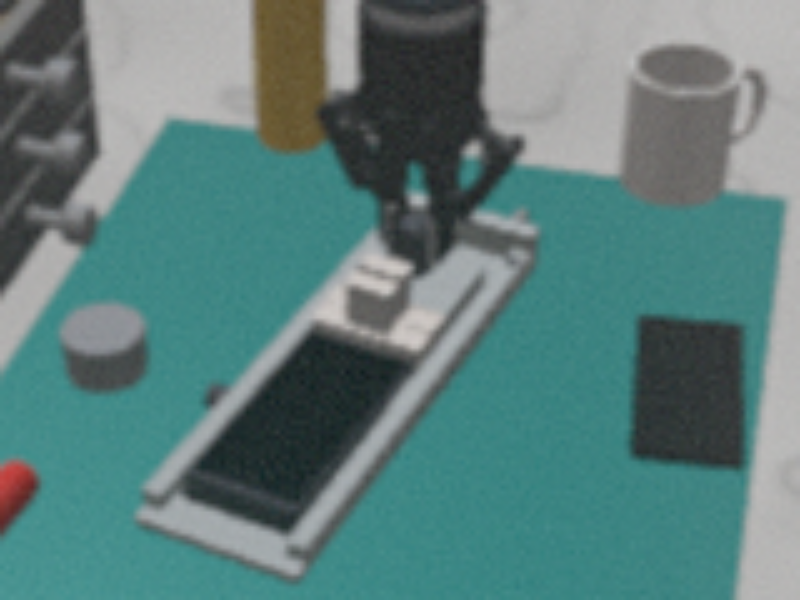

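The two spacers at (378,300) stand upright, tight between the jaw and the phone. The push is steady at about 12 N, which is roughly 9 N on the stack after the spring. Handing in.

```bash
python3 -c "
from h import *
push(); print(order.hand_in())"
```

```text
t 18.38 F tool axes [-11.6   2.9   1.9] tcp [ 0.5448 -0.1984  0.0427] jig y of tcp -50.1
the job is handed in; nothing more can be done
None
```

Handed in: two spacers stand upright between the phone and the jaw, which the gripper holds by its knob about 15 mm from fully in with a push of about 12 N (roughly 9 N of it on the stack); I went straight to two because the measured gap was about 25 mm, without first test-pushing on one, and the hand-in returned no verdict.

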